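Load the sleeve demagnetiser and switch it back on

ROBOT

A 7-joint arm with a two-finger parallel gripper is mounted at the origin on a cart in front of the work surface, level with it; the furniture and walls round the work are solid. World frame = base frame: x ahead of the robot, y to its left, z up, the work surface at z = 0. Lengths are in m, angles in rad, forces in N, time in s.
With the tool pointing down it reaches from about 0.425 to 0.925 m from the base axis. Payload 6.8 kg.
Tool frame: the origin (TCP) lies between the finger pads; the fingertips stand 14 mm ahead of it and the grasp point (between the pads) lies 5 mm behind it; z points along the fingers, y is the line along which they close (so a half turn about z gives the same grasp; the last joint's range is limited). The gripper opens to 85 mm and grips with 20 to 120 N. Pads are 22 mm wide; open, the fingers measure 114 mm over their backs; the gripper's body (76 mm by 85 mm) begins 54 mm behind the grasp point. The pads swing forward as they close: fully open they stand 13 mm farther back than shut.
Start: joints at [1.167, 0.477, 0.022, 1.555, -0.011, 1.109, -0.083], TCP at [0.197, -0.646, 0.245] pointing down, gripper open.
Joint ranges: [-2.96, 2.96], [-0.34, 2.1], [-1.41, 1.46], [0.24, 2.44], [-1.37, 4.51], [0.17, 1.92], [-2.96, 2.96]. Speed limits (rad/s): [2.39, 2.39, 3.14, 3.14, 3.14, 3.14, 3.14].

INTERFACE

Orientations are given as a rotation vector (axis times angle).
In Python, from bench import r, eyes, ticket gives the robot as it stands. The module is installed in compiled form; this text tells all that it offers.
- The arm moves only by the tool arm_command, never from a script. Its argument "plan" is text: rows parted by semicolons, each of 4 numbers parted by spaces: the shift along the tool's x, y, z in m, then the turn about the tool's z in degrees. In form: tx ty tz yaw; .... A call has 1 to 20 rows; each row shifts and turns the commanded pose from where the row before left it, along the tool's axes as they then stand; what a row does not reach is not made up. A row lasts 1/8 s, in which the tool goes at most 62.5 mm and 10.7 degrees, less where a joint would pass 70% of its speed; a pose out of reach is approached as far as the arm can. A call is refused whole if a number of a shift passes 0.0625 or a number of a turn 10.7, either way. A call with a gripper value outside its range is refused whole. "hand" is the closure, from -1 (fully open) to 1 (shut), set as the call begins (left out, the last holds). The fingers move at their own pace and stop on an object; "grip_force" is the grip in N (left out, the last holds). Time passes only in rows, so rows that do not move let the fingers close. It gives the time, the measured TCP pose, the force, the opening and the grip force at its end, in the units of the state.
- r.get_obs(): the state, without advancing time (a new reading comes with each control period).
- eyes.grab_frame(name): name is "side" or "top" or "wrist"; returns (picture, depth): 384x512x3 uint8, red, green, blue; 384x512 float32, m along the optical axis (not along the pixel's ray), 0 where there is no reading.
- eyes.calibration(name): a dict with "fov_y" (degrees; the focal length in pixels is half the picture's height over the tangent of half this angle, whatever the lens; pixels are square), "cx", "cy" (the principal point, pixels), "origin" and "attitude" of the camera in the world; the wrist camera has in their place "tool_from_camera" (4x4, takes a point from camera to tool coordinates, whose origin is the TCP and whose axes are the flange's). Camera axes: x right, y up, looking along -z (the intrinsics and any distortion apply to the point x, -y, -z); pixel columns grow to the right and rows downward; lengths in m; the calibration is good to about 2 mm. A picture is of the moment at which its call begins: read the wrist's pose just before it. calibration takes no time and is no camera call.
- ticket.hand_in(): hands the job in; it is judged then, once.
The state is a dict: "clock": time; "joints": joint angles; "qvel": joint speeds; "tau": joint torques, N m; "tcp_pos": TCP position; "orientation": TCP orientation; "contact_force": force on the tool from outside, world axes, zero at the start; "moment": the same for the moment, N m; "grip_width": finger opening in m; "gripper_force": force on a finger pad.
Only numpy, scipy, OpenCV 4.12 (cv2) and the standard library are available. Lean on these libraries where they do the work, as an engineer would, in place of code of your own. Each camera call takes 0.05 s, during which the arm holds its last target. There are 200 camera calls.

TASK

Switch the demagnetiser coil off at its red-tipped toggle, take the steel puck off the round cup and park it on the black pad, and then nest every tapered dark steel sleeve, narrow end down, one inside the other in the cup: let them sit loosely and do not press them home, for the cup floats on a soft spring and the sleeves would jam. Only when all are in, flip the blue-tipped toggle to switch the cooling fan on, and last of all switch the coil back on at the red one. Leave the hand tools where they lie.

Things in the scene. Friction and masses are not known exactly. Their poses are not given: they have to be found in the camera images.
- plinth: demagnetiser: fixed round grey base, 100 mm diameter and 12 mm high, with a black coil with copper rings (79 mm diameter, up to 30 mm) and the aluminium cup standing out of it; origin at the centre of its underside, z up
- cup_mouth (a point): centre of the rim of the aluminium cup, 62 mm above the work surface. The cup is 62 mm across outside, with a tapered bore: 40 mm in diameter at the rim, narrowing to 28 mm at its floor 32 mm below. A sleeve set loosely into it comes to rest with its underside about 21 mm below the rim and its own rim about 24 mm above the cup's
- cup_float (a joint): how far the cup has been pushed down on its spring, in m: 0 free, 0.012 bottomed; 2.5 N per mm, carrying the weight of what stands in it (about 0.5 mm a sleeve, 1.8 mm the puck). It must never exceed 0.008
- coil_switch_box: fixed grey switch box of the coil, 84 x 66 x 46 mm (x, y, z); origin at the centre of its underside. Its lever swings in the box's own x-z plane; the green dot on its lid lies at +x (the on side), the black bar at -x (the off side)
- coil_switch_tip (a point): end of the red bat lever of the coil switch; the lever is 54 mm long from its pivot, which lies 50 mm above the box's underside on its vertical axis; 15 mm thick at the tip, tapering to 8 mm at the root
- coil_switch (a joint): lean of the red lever in rad: +0.4 leaning to the green dot (on, as it starts), -0.4 leaning to the black bar (off). The bat is heavy-headed and never stays upright: pushed sideways near its tip (1 to 2 N) it falls over to the other side once past upright, and stays there
- fan_switch_box: fixed grey switch box of the cooling fan, same as the coil's, origin at the centre of its underside; green dot (on side) at +x, black bar (off side) at -x
- fan_switch_tip (a point): end of the blue bat lever of the fan switch, same lever
- fan_switch (a joint): lean of the blue lever in rad: -0.4 off (as it starts), +0.4 on; falls over its centre like the other
- sleeve_a: tapered dark steel sleeve, 45 mm high, about 110 g (varies): a straight collar 45 mm in diameter forms its top 15 mm; below that it tapers to 33 mm at the foot; its bore, open at the top, is 40 mm in diameter at the rim and narrows to 28 mm at a floor 32 mm below the rim. Stands narrow end down; origin at the centre of its underside, z up. Nested in another sleeve it sits about 24 mm higher than that one. Three or four sleeves are present, all alike
- sleeve_b: sleeve like sleeve_a, may be absent
- sleeve_c: sleeve like sleeve_a, may be absent
- sleeve_d: sleeve like sleeve_a, may be absent
- puck_b: steel puck, 56 mm diameter, 26 mm high, 0.45 kg, lying on the cup's rim at the start; origin at the centre of its underside
- pad: fixed black rubber pad with a thin yellow line near its edge, 90 x 90 x 4 mm; origin at the centre of its underside
- hex_key_a: black hex key, 28 x 88 x 6 mm, a bystander lying at the right front
- spanner: spanner, 24 x 163 x 8 mm, a bystander lying at the right front
- screwdriver: screwdriver with amber handle, 28 x 199 x 27 mm, a bystander at the right

How it is judged:
By the outcome, as a careful person would: the job done as asked, in the order asked, and still so for the second after the job is handed in, with the robot touching nothing.
Of sleeve_a, sleeve_b, sleeve_c, sleeve_d only 3 to 4 are there at a start; the rules pass over those that are not, and their reading is None.
At some moment in a run one of sleeve_a, sleeve_b, sleeve_c, sleeve_d may be knocked a few centimetres aside while the robot is not near it.
It also fails if it takes over 192 s, if anything falls off the work surface, if the arm or the gripper's body presses on something with over 40 N, if the wrist force passes 120 N, or if a joint passes its speed limit or range.

## Working session

There is one attempt and no reset: what is moved stays moved. The work goes in short steps, Python scripts to look and compute and a tool call to move; the robot and the scene stay as the last step left them, time stands still between calls to the robot, and variables do not carry over. Pictures are saved under pics/ and viewed, at most 14 in all, crops included, and the job is handed in when it is done.

Besides the shell and the picture viewer there is one more tool, called after "Call:" as name(argument=value, ...) on one line, values as JSON. arm_command: Moves the arm, as the interface text tells. Its arguments: {"type":"object","properties":{"plan":{"type":"string"},"hand":{"type":"number"},"grip_force":{"type":"number"}},"required":["plan"]}

```bash
mkdir -p pics; ls; python3 - <<'E'
from bench import r,eyes,ticket
import cv2,numpy as np
o=r.get_obs(); print({k:np.round(v,3) for k,v in o.items()})
for n in("side","top","wrist"):
    p,d=eyes.grab_frame(n); cv2.imwrite(f"pics/{n}0.png",p[...,::-1]); np.save(f"pics/{n}0.npy",d)
    print(n,eyes.calibration(n))
E
```

```text
pics
{'clock': np.float64(0.0), 'joints': array([ 1.167,  0.478,  0.022,  1.556, -0.011,  1.109, -0.083]), 'qvel': array([ 0.001, -0.   , -0.   , -0.   ,  0.001,  0.   ,  0.   ]), 'tau': array([ 0.0000e+00, -5.9643e+01,  1.6080e+00, -2.8119e+01,  1.2000e-02,
        9.0000e-03, -0.0000e+00]), 'tcp_pos': array([ 0.197, -0.645,  0.244]), 'orientation': array([-3.105e+00, -4.630e-01,  1.000e-03]), 'contact_force': array([0.074, 0.437, 0.257]), 'moment': array([-0.031,  0.014, -0.   ]), 'gripper_force': np.float64(0.0), 'grip_width': np.float64(0.085)}
side {'fov_y': 56.50008986424164, 'cx': 259.33969978876337, 'cy': 197.4867990356117, 'origin': array([ 0.19618424, -0.40611588,  0.56539986]), 'attitude': array([ 0.95545861, -0.19041791, -0.33671704])}
top {'fov_y': 56.62558793273343, 'cx': 259.10430537055555, 'cy': 185.02617127280388, 'origin': array([0.31017929, 0.2468528 , 1.01934411]), 'attitude': array([ 0.12731945, -0.13675981, -1.59112819])}
wrist {'fov_y': 66.93034314709924, 'cx': 256.5280838253595, 'cy': 193.26142662822016, 'tool_from_camera': array([[-6.62576297e-04,  9.62391558e-01,  2.71665329e-01,
         6.88516547e-02],
       [ 9.99999720e-01,  7.32434618e-04, -1.55753336e-04,
        -2.74270301e-04],
       [-3.48872787e-04,  2.71665149e-01, -9.62391773e-01,
        -1.28152107e-01],
       [ 0.00000000e+00,  0.00000000e+00,  0.00000000e+00,
         1.00000000e+00]])}
```

View pics/top0.png

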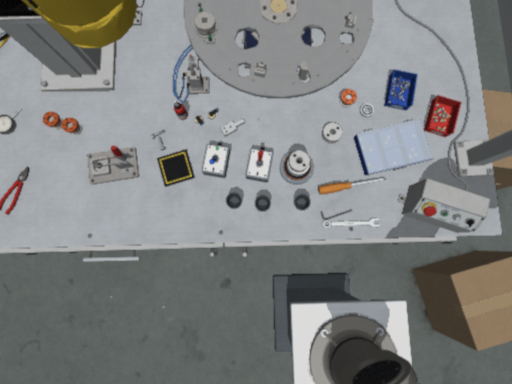

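View pics/side0.png

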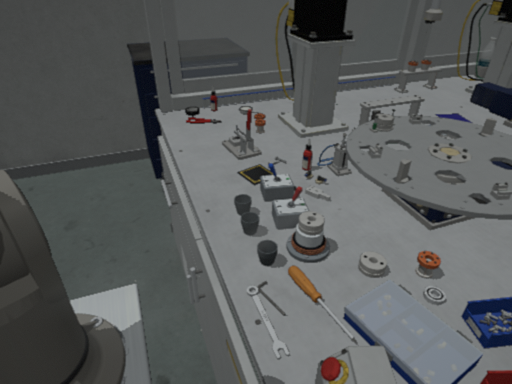

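```bash
cat > h.py <<'E'
from bench import r,eyes,ticket
import cv2,numpy as np
from scipy.spatial.transform import Rotation as R
def cam(n,obs=None):
    c=eyes.calibration(n); f=192/np.tan(np.radians(c["fov_y"]/2))
    if n=="wrist":
        o=obs or r.get_obs(); T=c["tool_from_camera"]; Q=R.from_rotvec(o["orientation"]).as_matrix()
        return f,c["cx"],c["cy"],Q@T[:3,3]+o["tcp_pos"],Q@T[:3,:3]
    return f,c["cx"],c["cy"],np.array(c["origin"]),R.from_rotvec(c["attitude"]).as_matrix()
def rays(C,uv):
    f,cx,cy,o,Q=C; uv=np.atleast_2d(uv).astype(float)
    return np.c_[(uv[:,0]-cx)/f,-(uv[:,1]-cy)/f,-np.ones(len(uv))]@Q.T
def onplane(C,uv,z):
    d=rays(C,uv); return C[3]+d*((z-C[3][2])/d[:,2])[:,None]
def cloud(C,d):
    v,u=np.mgrid[:384,:512]; return (C[3]+rays(C,np.c_[u.ravel(),v.ravel()])*d.reshape(-1,1)).reshape(384,512,3)
def project(C,P):
    f,cx,cy,o,Q=C; c=(np.atleast_2d(P)-o)@Q; return np.c_[cx-f*c[:,0]/c[:,2],cy+f*c[:,1]/c[:,2]]
E
python3 - <<'E'
from h import *
P=cv2.imread("pics/top0.png");d=np.load("pics/top0.npy");C=cam("top");X=cloud(C,d)
for n,uv in dict(pad=(175,168),fan=(216,160),coil=(259,163),puck=(298,160),s1=(234,200),s2=(263,202),s3=(302,202),table=(280,225),table2=(190,215),clampbase=(100,170)).items(): print(n,np.round(X[uv[1],uv[0]],3))
c=P[115:245,130:400]; cv2.imwrite("pics/c0.png",cv2.resize(c,None,fx=2.9,fy=2.9,interpolation=cv2.INTER_CUBIC))
E
```

```text
pad [0.538 0.482 0.005]
fan [0.546 0.357 0.058]
coil [0.534 0.238 0.059]
puck [0.545 0.127 0.038]
s1 [0.439 0.311 0.015]
s2 [0.431 0.229 0.014]
s3 [0.428 0.118 0.014]
table [0.366 0.182 0.   ]
table2 [0.4   0.438 0.   ]
clampbase [0.534 0.693 0.019]
```

View pics/c0.png

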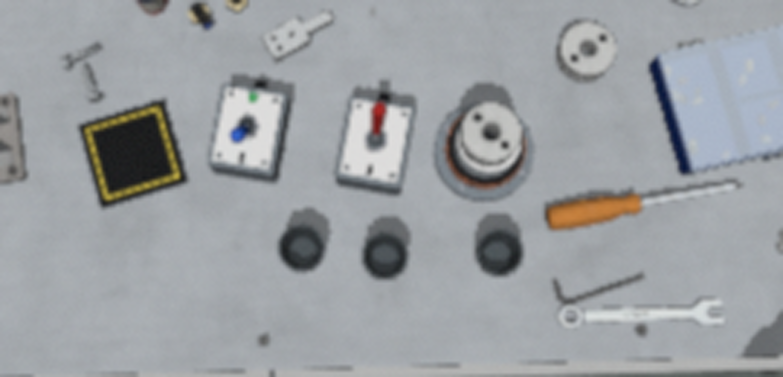

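```bash
cat > m.py <<'E'
from h import *
# measure from fixed top view
def top():
    p,d=eyes.grab_frame("top"); return cv2.cvtColor(p,cv2.COLOR_RGB2HSV),p,cloud(cam("top"),d),cam("top")
def blobs(m,amin):
    n,l,s,c=cv2.connectedComponentsWithStats(m.astype(np.uint8)); return [(l==i,c[i]) for i in range(1,n) if s[i,4]>=amin]
def sleeves(hsv,p,X,C,zr=.045):
    dark=(p.max(2)<75)&(X[...,0]>.35)&(X[...,0]<.50)&(X[...,1]<.45)&(X[...,1]>.0)&(X[...,2]>.006)
    out=[]
    for m,c in blobs(dark,40):
        out.append((int(m.sum()),np.round(onplane(C,c,.03)[0],4)))
    return out
E
python3 - <<'E'
from m import *
hsv,p,X,C=top()
print(sleeves(hsv,p,X,C))
def near(x,y,a): return (abs(X[...,0]-x)<a)&(abs(X[...,1]-y)<a)
for n,x,y in(("fan",.546,.357),("coil",.534,.238)):
    m=near(x,y,.07)&(X[...,2]>.035)&(X[...,2]<.055)&(p.min(2)>120)
    uv=np.argwhere(m)[:,::-1]; W=onplane(C,uv,.046)[:,:2]
    print(n,m.sum(),cv2.minAreaRect((W*1000).astype(np.float32)))
m=near(.538,.482,.07)&((p.max(2)<60)|((hsv[...,1]>120)&(p[...,0]>120)))
print("pad",cv2.minAreaRect((onplane(C,np.argwhere(m)[:,::-1],.004)[:,:2]*1000).astype(np.float32)))
m=near(.54,.127,.08)&(X[...,2]>.078); W=X[m]; print("puck",m.sum(),np.median(W[:,2]),cv2.minEnclosingCircle((onplane(C,np.argwhere(m)[:,::-1],.0865)[:,:2]*1000).astype(np.float32)))
for n,lo,hi in(("red",0,8),("blue",105,130)):
    m=(hsv[...,0]>=lo)&(hsv[...,0]<=hi)&(hsv[...,1]>130)&(X[...,0]>.45)&(X[...,0]<.65)&(X[...,1]<.45)&(X[...,1]>.17)&(X[...,2]>.05)
    W=X[m]; print(n,m.sum(),W[np.argsort(W[:,2])[-8:]].mean(0))
E
```

```text
[(123, array([0.4364, 0.3124, 0.03  ])), (125, array([0.4275, 0.1203, 0.03  ])), (121, array([0.4268, 0.231 , 0.03  ]))]
fan 536 ((550.8368530273438, 361.6454162597656), (61.113704681396484, 82.44268035888672), 79.68624114990234)
coil 560 ((536.2545776367188, 236.53330993652344), (65.57707214355469, 78.95899200439453), 78.01748657226562)
pad ((539.4691162109375, 480.5594787597656), (84.01609802246094, 85.89657592773438), 16.611846923828125)
puck 600 0.08851111327914118 ((757.7546997070312, -177.11322021484375), 410.0233459472656)
red 27 [0.55235588 0.23322106 0.10180649]
blue 16 [0.53263653 0.36376309 0.10195144]
```

```bash
cat > mv.py <<'E'
from h import *
# mv.py x y z yaw_deg : shift to make in tool axes (before turning), and turn
import sys
def need(x,y,z,yaw):
    o=r.get_obs(); Q=R.from_rotvec(o["orientation"]).as_matrix(); t=Q.T@(np.array([x,y,z])-o["tcp_pos"])
    cur=np.degrees(np.arctan2(Q[1,0],Q[0,0])); print("tool mm",np.round(t*1000,1),"turn",round(-(yaw-cur),1),"cur",np.round(o["tcp_pos"],4),round(cur,1),"tilt",np.round(Q[2],3),"t",o["clock"])
if __name__=="__main__": need(*map(float,sys.argv[1:]))
E
python3 - <<'E'
from m import *
d=np.load("pics/top0.npy");C=cam("top");X=cloud(C,d);p=cv2.imread("pics/top0.png")[...,::-1]
ok=d>0
m=ok&(abs(X[...,0]-.54)<.06)&(abs(X[...,1]-.127)<.06)&(X[...,2]>.08)&(X[...,2]<.1)
W=onplane(C,np.argwhere(m)[:,::-1],.0865)[:,:2]*1000
print("puck",m.sum(),cv2.minEnclosingCircle(W.astype(np.float32)),cv2.fitEllipse(cv2.convexHull(W.astype(np.float32))))
for t in np.linspace(0,1,11):
    c=np.array([.197,-.645])*(1-t)+t*np.array([.6,.235]); mm=ok&(np.hypot(X[...,0]-c[0],X[...,1]-c[1])<.12)
    print(np.round(c,2),mm.sum(),np.round(X[mm][:,2].max(),3) if mm.any() else None)
import mv; mv.need(.60,.232,.25,-10.5)
E
```

```text
puck 320 ((531.741455078125, 130.3764190673828), 28.588266372680664) ((531.4308471679688, 130.3083038330078), (54.38193130493164, 56.44618606567383), 53.19502639770508)
[ 0.2  -0.64] 3234 -0.429
[ 0.24 -0.56] 2803 -0.429
[ 0.28 -0.47] 1863 0.005
[ 0.32 -0.38] 2661 0.118
[ 0.36 -0.29] 4275 0.124
[ 0.4 -0.2] 6091 0.124
[ 0.44 -0.12] 6272 0.124
[ 0.48 -0.03] 6168 0.801
[0.52 0.06] 5879 0.801
[0.56 0.15] 5218 0.801
[0.6  0.24] 5457 0.157
tool mm [ 641.6 -721.7   -4.6] turn 27.4 cur [ 0.1966 -0.6454  0.2447] 16.9 tilt [-0.    -0.001 -1.   ] t 0.2
```

View pics/wrist0.png

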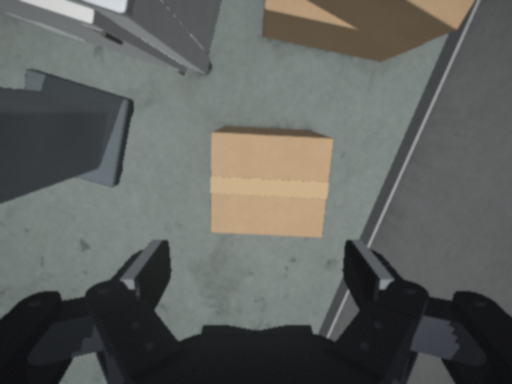

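```bash
python3 - <<'E'
from m import *
d=np.load("pics/top0.npy");C=cam("top");X=cloud(C,d)
for u,v in((460,165),(475,155),(490,150),(500,140),(510,135),(430,210),(395,90),(440,115)): print((u,v),d[v,u],np.round(X[v,u],3))
m=(d>0)&(X[...,2]>.18); m[:100,:200]=0
for M,c in blobs(m,5): print(M.sum(),c,np.round(X[M].min(0),2),np.round(X[M].max(0),2))
E
```

```text
(460, 165) 1.0326779 [ 0.525 -0.345  0.013]
(475, 155) 1.004603 [ 0.546 -0.372  0.045]
(490, 150) 0.9393937 [ 0.543 -0.371  0.111]
(500, 140) 0.90107423 [ 0.558 -0.372  0.152]
(510, 135) 0.8670379 [ 0.56  -0.373  0.187]
(430, 210) 0.90757805 [ 0.388 -0.194  0.116]
(395, 90) 1.0810807 [ 0.764 -0.181  0.003]
(440, 115) 1.0535845 [ 0.677 -0.301  0.017]
671 [506.7466468   31.07004471] [0.41 0.07 0.79] [0.48 0.07 0.8 ]
7 [200.14285714   5.85714286] [0.92 0.38 0.18] [0.93 0.38 0.2 ]
245 [206.66122449  21.57959184] [0.84 0.34 0.18] [0.91 0.38 0.2 ]
68 [303.66176471  67.33823529] [0.74 0.11 0.18] [0.76 0.13 0.2 ]
70 [509.71428571 139.78571429] [ 0.52 -0.37  0.18] [ 0.57 -0.37  0.2 ]
1976 [379.2312753  369.64827935] [ 0.03 -0.04  0.18] [0.08 0.08 0.35]
```

Call:
arm_command(plan="0.032 -0.036 0 0;0.032 -0.036 0 0;0.032 -0.036 0 0;0.032 -0.036 0 0;0.032 -0.036 0 0;0.032 -0.036 0 0;0.032 -0.036 0 0;0.032 -0.036 0 0;0.032 -0.036 0 0;0.032 -0.036 0 0;0.032 -0.036 0 0;0.032 -0.036 0 0;0.032 -0.036 0 0;0.032 -0.036 0 0;0.032 -0.036 0 0;0.032 -0.036 0 0;0.032 -0.036 0 0;0.032 -0.036 0 0;0.032 -0.036 0 0;0 0 0 0", hand=1)

```text
clock: 2.7
tcp_pos: [0.579, 0.1905, 0.245]
orientation: [-3.103, -0.471, -0.0]
contact_force: [0.3, -0.2, -0.7]
grip_width: -0.0002
gripper_force: 0.0
```

```bash
python3 mv.py .602 .2265 .105 -10.5; python3 - <<'E'
from m import *
o=r.get_obs(); p,d=eyes.grab_frame("wrist"); cv2.imwrite("pics/w1.png",p[...,::-1]); np.save("pics/w1.npy",d)
np.save("pics/w1o.npy",o,allow_pickle=True)
E
```

```text
tool mm [ 32.6 -27.1 140.1] turn 27.8 cur [0.579  0.1905 0.245 ] 17.3 tilt [ 0.001 -0.003 -1.   ] t 2.7
```

View pics/w1.png

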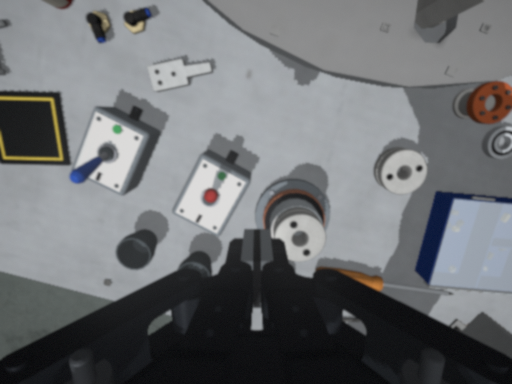

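```bash
python3 - <<'E'
from m import *
o=np.load("pics/w1o.npy",allow_pickle=True).item();C=cam("wrist",o);d=np.load("pics/w1.npy");X=cloud(C,d)
p=cv2.imread("pics/w1.png")[...,::-1]
print("redtip",onplane(C,(210,196),.1),X[196,210],"bluetip",onplane(C,(77,175),.1),X[176,78])
m=(d>0)&(np.hypot(X[...,0]-.531,X[...,1]-.13)<.05)&(X[...,2]>.08)&(X[...,2]<.1)&(p.min(2)>90)
W=onplane(C,np.argwhere(m)[:,::-1],.0865)[:,:2]*1000
print("puck",m.sum(),np.median(X[m][:,2]),cv2.fitEllipse(cv2.convexHull(W.astype(np.float32))))
# plinth coil circle: base disc z .012
m=(d>0)&(np.hypot(X[...,0]-.531,X[...,1]-.13)<.07)&(X[...,2]>.005)&(X[...,2]<.2)
print(np.round(X[m].mean(0),3))
for uv in((120,129),(219,175)): print("dot",onplane(C,uv,.046))
E
```

```text
redtip [[0.5547648  0.23140731 0.1       ]] [0.55462245 0.23143988 0.09956752] bluetip [[0.53713111 0.35895767 0.1       ]] [0.53600491 0.35848045 0.09892796]
puck 1611 0.08511467334633394 ((533.7758178710938, 129.95338439941406), (55.42581558227539, 56.02455139160156), 108.77224731445312)
[0.545 0.135 0.052]
dot [[0.58201856 0.34991397 0.046     ]]
dot [[0.56442711 0.23199471 0.046     ]]
```

Call:
arm_command(plan="0 0 0 9.3;0 0 0 9.3;0 0 0 9.2;0.013 -0.036 0 0;0 0 0.036 0;0 0 0.036 0;0 0 0.036 0;0 0 0.034 0;0 0 0 0;-0.01 0 0 0;-0.01 0 0 0;-0.006 0 0 0;-0.006 0 0 0;-0.006 0 0 0;-0.006 0 0 0;-0.006 0 0 0;-0.005 0 0 0;0 0 0 0")

```text
clock: 5.0
tcp_pos: [0.544, 0.2293, 0.1032]
orientation: [3.127, -0.296, -0.001]
contact_force: [0.3, -0.0, -0.3]
grip_width: -0.0001
gripper_force: 0.0
```

```bash
python3 mv.py .6 .2235 .103 -10.5; python3 - <<'E'
from m import *
hsv,p,X,C=top(); cv2.imwrite("pics/t1.png",cv2.resize(p[100:250,130:400,::-1],None,fx=2.9,fy=2.9))
E
```

```text
tool mm [56.1 -4.9  0.2] turn -0.3 cur [0.544  0.2293 0.1032] -10.8 tilt [-0.  0. -1.] t 5.0
```

View pics/t1.png

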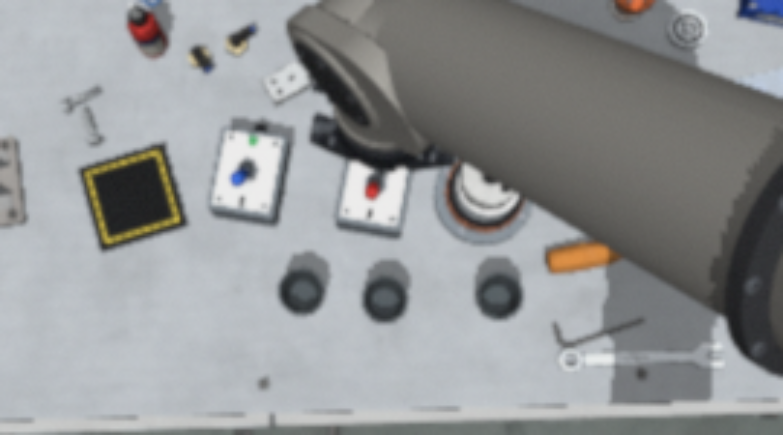

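Call:
arm_command(plan="0 0 -0.045 0;0 0 -0.045 0;0.004 0.05 0 0;0.004 0.05 0 0;0 0 0.04 0;0 0 0.04 0;0 0 0.02 0;0 0 0.007 0;0 0 0 0;0 0 0 0", hand=-1)

```text
clock: 6.3
tcp_pos: [0.5343, 0.1296, 0.0873]
orientation: [-3.127, 0.297, -0.003]
contact_force: [-0.7, 0.7, -0.2]
grip_width: 0.0854
gripper_force: 0.0
```

```bash
python3 mv.py .533 .130 .079 -10.5; python3 - <<'E'
from m import *
o=r.get_obs();p,d=eyes.grab_frame("wrist"); C=cam("wrist",o);cv2.imwrite("pics/w2.png",p[...,::-1])
X=cloud(C,d);m=(d>0)&(np.hypot(X[...,0]-.531,X[...,1]-.13)<.04)&(X[...,2]>.08)&(X[...,2]<.1)&(p.min(2)>90)
W=onplane(C,np.argwhere(m)[:,::-1],.0865)[:,:2]*1000
print("puck",m.sum(),np.median(X[m][:,2]),cv2.fitEllipse(cv2.convexHull(W.astype(np.float32))))
E
```

```text
tool mm [-1.4 -0.1  8.3] turn -0.4 cur [0.5343 0.1296 0.0873] -10.9 tilt [ 0.002 -0.001 -1.   ] t 6.3
puck 7868 0.08510911820556474 ((534.0090942382812, 128.72360229492188), (54.681549072265625, 54.80877685546875), 136.10043334960938)
```

View pics/w2.png

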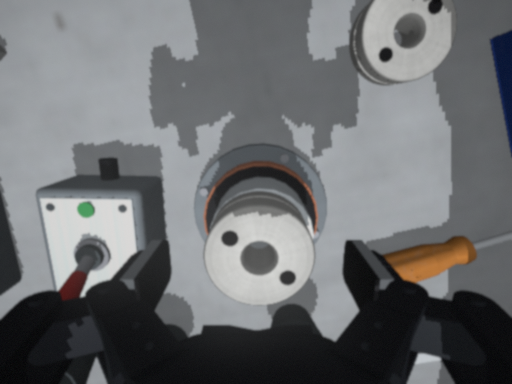

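Call:
arm_command(plan="0 0 0.007 0;0 0 0 0;0 0 0 0")

```text
clock: 6.72
tcp_pos: [0.5335, 0.1293, 0.0793]
orientation: [3.127, -0.297, -0.0]
contact_force: [-0.1, 0.1, 0.1]
grip_width: 0.0855
gripper_force: 0.0
```

Call:
arm_command(plan="0 0 0 0;0 0 0 0;0 0 0 0;0 0 0 0;0 0 0 0;0 0 0 0;0 0 0 0", hand=1, grip_force=50)

```text
clock: 7.6
tcp_pos: [0.5336, 0.1293, 0.0793]
orientation: [3.127, -0.297, 0.0]
contact_force: [-0.9, -1.5, 2.4]
grip_width: 0.0537
gripper_force: 52.0
```

Call:
arm_command(plan="0 0 -0.01 0;0 0 -0.02 0;0 0 -0.03 0;0 0 -0.03 0;0 0 0 0")

```text
clock: 8.22
tcp_pos: [0.5347, 0.13, 0.1712]
orientation: [-3.126, 0.297, -0.006]
contact_force: [-1.0, -0.2, -4.0]
grip_width: 0.0532
gripper_force: 53.7
```

```bash
python3 mv.py .5395 .4805 .10 16; python3 - <<'E'
from m import *
o=r.get_obs();p,d=eyes.grab_frame("wrist"); cv2.imwrite("pics/w3.png",p[...,::-1]); np.save("pics/w3.npy",d); print(r.get_obs()["contact_force"],o["grip_width"])
print(sleeves(*top()))
C=cam("wrist",o);X=cloud(C,d)
m=(d>0)&(np.hypot(X[...,0]-.534,X[...,1]-.13)<.05)&(X[...,2]>.052)&(X[...,2]<.072)&(p.min(2)>70)
W=onplane(C,np.argwhere(m)[:,::-1],.062)[:,:2]*1000
print(m.sum(),cv2.fitEllipse(cv2.convexHull(W.astype(np.float32))))
E
```

```text
tool mm [ -61.5 -345.    71.7] turn -26.8 cur [0.5347 0.13   0.1712] -10.8 tilt [ 0.004 -0.002 -1.   ] t 8.225
[-0.44541136  0.00555752 -4.47190616] 0.05324109722041331
[(714, array([0.6221, 0.0648, 0.03  ])), (445, array([ 0.5041, -0.0931,  0.03  ])), (105, array([0.4363, 0.3129, 0.03  ])), (101, array([0.4271, 0.1192, 0.03  ])), (108, array([0.4265, 0.2313, 0.03  ]))]
1381 ((531.4720458984375, 127.78610229492188), (60.59718704223633, 63.093544006347656), 82.75228118896484)
```

View pics/w3.png

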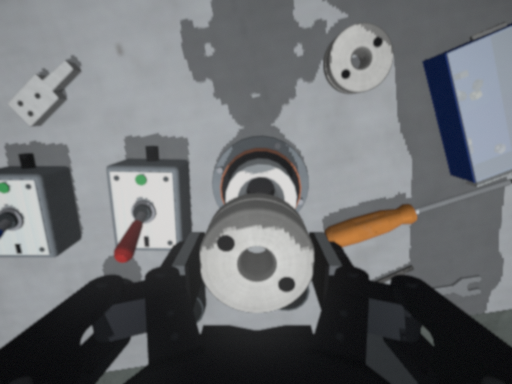

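Call:
arm_command(plan="-0.009 -0.049 0 0;-0.009 -0.049 0 0;-0.009 -0.049 0 0;-0.009 -0.049 0 0;-0.009 -0.05 0 0;-0.009 -0.05 0 0;-0.008 -0.049 0 0;0 0 0.04 0;0 0 0.04 0;0 0 0.03 0;0 0 0.02 0;0 0 0 0;0 0 0 0")

```text
clock: 9.95
tcp_pos: [0.5381, 0.4806, 0.0403]
orientation: [-3.126, 0.297, -0.002]
contact_force: [0.4, 0.7, -4.0]
grip_width: 0.0536
gripper_force: 54.1
```

```bash
python3 mv.py .5395 .4805 .0243 -10.5
```

```text
tool mm [ 1.3 -0.2 16. ] turn -0.4 cur [0.5381 0.4806 0.0403] -10.9 tilt [ 0.001 -0.002 -1.   ] t 9.95
```

Call:
arm_command(plan="0.001 0 0.008 0;0 0 0.005 0;0 0 0.002 0;0 0 0.001 0;0 0 0 0")

```text
clock: 10.58
tcp_pos: [0.5386, 0.4794, 0.0247]
orientation: [3.127, -0.297, 0.0]
contact_force: [-3.3, -4.1, 4.8]
grip_width: 0.0531
gripper_force: 55.3
```

Call:
arm_command(plan="0 0 0 0;0 0 0 0;0 0 0 0;0 0 0 0;0 0 0 0;0 0 0 0", hand=-1)

```text
clock: 11.32
tcp_pos: [0.5386, 0.4797, 0.0233]
orientation: [3.127, -0.297, 0.0]
contact_force: [0.0, 0.2, 0.7]
grip_width: 0.0857
gripper_force: 0.0
```

Call:
arm_command(plan="0 0 -0.02 0;0 0 -0.05 0;0 0 -0.05 0;0 0 -0.05 0;0 0 0 0")

```text
clock: 11.95
tcp_pos: [0.5405, 0.4823, 0.2008]
orientation: [-3.119, 0.297, -0.011]
contact_force: [-0.5, 0.2, -0.6]
grip_width: 0.0853
gripper_force: 0.0
```

```bash
python3 - <<'E'
from m import *
import mv
hsv,p,X,C=top(); cv2.imwrite("pics/t2.png",cv2.resize(p[100:250,130:400,::-1],None,fx=2.9,fy=2.9))
print(sleeves(hsv,p,X,C)); mv.need(.4268,.231,.15,0)
m=(np.hypot(X[...,0]-.539,X[...,1]-.48)<.05)&(X[...,2]>.02)&(X[...,2]<.06); print(m.sum(), m.any() and onplane(C,np.argwhere(m)[:,::-1].mean(0),.03))
E
```

```text
[(1446, array([0.5449, 0.2375, 0.03  ])), (47, array([ 0.4539, -0.0743,  0.03  ]))]
tool mm [-63.8 267.   46. ] turn -10.9 cur [0.5396 0.481  0.1976] -10.9 tilt [ 0.004 -0.005 -1.   ] t 12.0
73 [[0.51953593 0.48828539 0.03      ]]
```

View pics/t2.png

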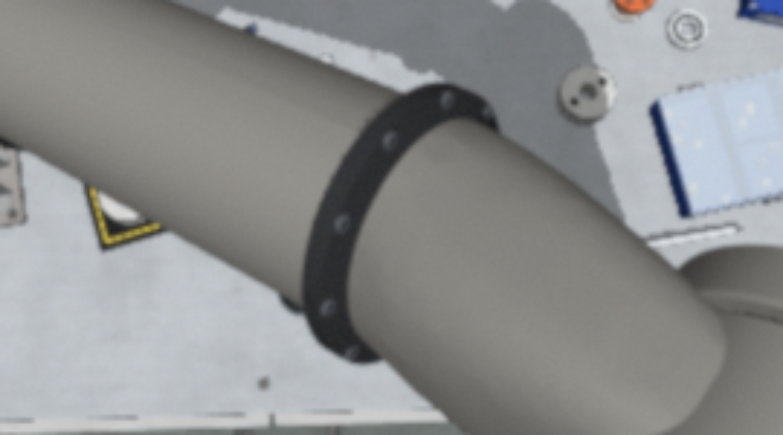

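Call:
arm_command(plan="0 0 0 8.5;0 0 0 8.5;0 0 0 8.5;0 0 0 8.5;0.012 0.048 0 0;0.012 0.048 0 0;0.011 0.048 0 0;0.011 0.048 0 0;0 0 0.03 0;0 0 0.03 0;0 0 0.02 0;0 0 0 0;0 0 0 0", hand=-0.6)

```text
clock: 13.62
tcp_pos: [0.44, 0.3072, 0.1126]
orientation: [2.917, -1.155, -0.003]
contact_force: [0.4, 0.3, -0.2]
grip_width: 0.0685
gripper_force: 0.0
```

```bash
cat > ws.py <<'E'
from m import *
import mv,sys
# wrist look at a dark round rim near (x,y) at height z
def rim(x,y,z,name,rad=.04,dark=90):
    o=r.get_obs();p,d=eyes.grab_frame("wrist");C=cam("wrist",o);cv2.imwrite(f"pics/{name}.png",p[...,::-1]);np.save(f"pics/{name}.npy",d)
    X=cloud(C,d);m=(d>0)&(np.hypot(X[...,0]-x,X[...,1]-y)<rad)&(abs(X[...,2]-z)<.006)&(p.max(2)<dark)
    W=onplane(C,np.argwhere(m)[:,::-1],z)[:,:2]*1000
    print("rim",m.sum(),np.median(X[m][:,2]) if m.any() else None,"grip",o["grip_width"])
    if m.sum()>20:
        h=cv2.convexHull(W.astype(np.float32)); print(cv2.fitEllipse(h),cv2.minEnclosingCircle(h))
E
python3 - <<'E'
from ws import *
rim(.4364,.3124,.045,"w4"); mv.need(.4364,.3124,.04,-45)
E
```

```text
rim 649 0.043038630830872865 grip 0.0685498170381599
((435.9651184082031, 308.2147521972656), (41.32700729370117, 44.14588928222656), 51.21391296386719) ((435.9320983886719, 308.1069641113281), 22.08966636657715)
tool mm [-6.1 -1.3 72.9] turn 1.8 cur [0.4402 0.3074 0.1129] -43.2 tilt [-0.     0.004 -1.   ] t 13.675
```

View pics/w4.png

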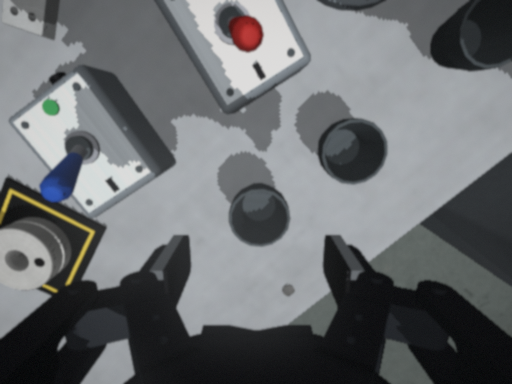

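Call:
arm_command(plan="-0.004 0.0015 0 0;0 0 0.03 0;0 0 0.025 0;0 0 0.012 0;0 0 0.005 0;0 0 0 0")

```text
clock: 14.42
tcp_pos: [0.4358, 0.3087, 0.0405]
orientation: [2.917, -1.155, -0.003]
contact_force: [-0.3, -0.4, 0.4]
grip_width: 0.0684
gripper_force: 0.0
```

Call:
arm_command(plan="0 0 0 0;0 0 0 0;0 0 0 0;0 0 0 0;0 0 0 0", hand=1, grip_force=30)

```text
clock: 15.05
tcp_pos: [0.436, 0.3089, 0.0411]
orientation: [2.918, -1.156, -0.003]
contact_force: [-1.1, -0.5, 6.6]
grip_width: 0.0447
gripper_force: 29.9
```

Call:
arm_command(plan="0 0 -0.03 0;0 0 -0.05 0;0 0 -0.05 0;0 0 0 0;0 0 0 0")

```text
clock: 15.68
tcp_pos: [0.4355, 0.3089, 0.1698]
orientation: [2.916, -1.154, -0.004]
contact_force: [-0.5, 0.6, -1.9]
grip_width: 0.0445
gripper_force: 31.3
```

```bash
python3 - <<'E'
from ws import *
mv.need(.533,.129,.17,-43); o=r.get_obs()
rim(*o["tcp_pos"][:2],.175,"w5",.05)
E
```

```text
tool mm [194.2  64.4   0. ] turn -0.2 cur [0.4355 0.3089 0.1698] -43.2 tilt [-0.001  0.006 -1.   ] t 15.675
rim 2393 0.17277156095497642 grip 0.044508266185893264
((436.0873107910156, 307.577392578125), (42.34131622314453, 72.85899353027344), 133.72181701660156) ((437.89263916015625, 306.4053955078125), 37.007381439208984)
```

View pics/w5.png

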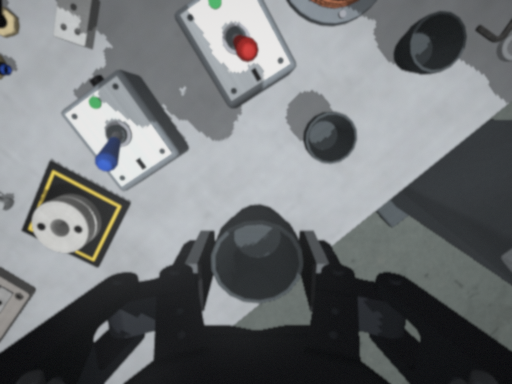

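Call:
arm_command(plan="0 0 -0.015 0;0.034 0.016 0 0;0.034 0.016 0 0;0.034 0.016 0 0;0.034 0.016 0 0;0 0 0 0;0 0 0 0")

```text
clock: 16.6
tcp_pos: [0.4912, 0.1698, 0.1854]
orientation: [2.916, -1.155, -0.004]
contact_force: [-1.1, 1.3, -2.1]
grip_width: 0.0439
gripper_force: 31.3
```

```bash
python3 - <<'E'
from ws import *
o=r.get_obs();p,d=eyes.grab_frame("wrist");C=cam("wrist",o);cv2.imwrite("pics/w6.png",p[...,::-1]);np.save("pics/w6.npy",d);np.save("pics/w6o.npy",o,allow_pickle=True)
X=cloud(C,d)
def fit(m,z): 
    W=onplane(C,np.argwhere(m)[:,::-1],z)[:,:2]*1000; h=cv2.convexHull(W.astype(np.float32)); print(m.sum(),cv2.fitEllipse(h),cv2.minEnclosingCircle(h))
n=(d>0)&(np.hypot(X[...,0]-.533,X[...,1]-.13)<.06)
fit(n&(abs(X[...,2]-.061)<.006)&(p.min(2)>70),.062); fit(n&(abs(X[...,2]-.012)<.006),.012)
mv.need(.532,.1285,.1,-43)
E
```

```text
2675 ((530.8496704101562, 127.91452026367188), (60.50445556640625, 60.91950225830078), 114.7332763671875) ((530.86181640625, 127.98075103759766), 30.61593246459961)
2304 ((530.8656616210938, 127.8826675415039), (98.3592758178711, 98.54341125488281), 92.91038513183594) ((530.841552734375, 127.95018005371094), 49.469573974609375)
tool mm [58.6  2.1 85.3] turn -0.1 cur [0.4911 0.1704 0.1853] -43.1 tilt [-0.001  0.006 -1.   ] t 16.65
```

View pics/w6.png

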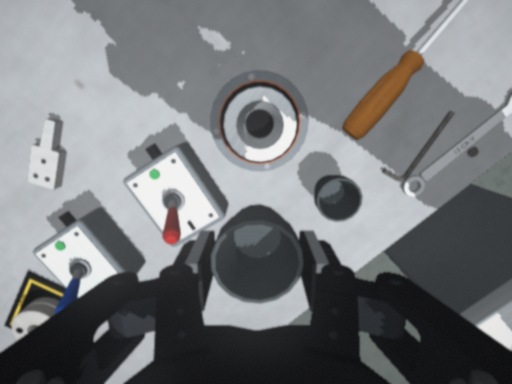

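```bash
cat > held.py <<'E'
from ws import *
# centre of the held rim in tool x,y by projecting onto plane at tool z=-dz
def held(name=None,dz=.0045):
    o=r.get_obs();p,d=eyes.grab_frame("wrist")
    T=eyes.calibration("wrist")["tool_from_camera"];c=cam("wrist",o);C=(c[0],c[1],c[2],T[:3,3],T[:3,:3])
    if name: cv2.imwrite(f"pics/{name}.png",p[...,::-1])
    X=cloud(C,d);m=(d>0)&(abs(X[...,1])<.010)&(abs(X[...,0])<.035)&(abs(X[...,2]+dz)<.008)
    W=onplane(C,np.argwhere(m)[:,::-1],-dz)
    print("tool z med",np.median(X[m][:,2]),"x range",W[:,0].min(),W[:,0].max(),"mid",(W[:,0].min()+W[:,0].max())/2)
E
python3 - <<'E'
from held import *
held(); mv.need(.5309,.1279,.1,-43)
E
```

```text
tool z med -0.0018102051664653507 x range -0.022676961080117394 0.023576826781033948 mid 0.00044993285045827683
tool mm [58.3  3.4 85.3] turn -0.1 cur [0.491  0.1706 0.1853] -43.1 tilt [-0.001  0.006 -1.   ] t 16.7
```

Call:
arm_command(plan="0.029 0.0015 0 0;0.029 0.0015 0 0;0 0 0.02 0;0 0 0.02 0;0 0 0.02 0;0 0 0 0;0 0 0 0;0 0 0 0")

```text
clock: 17.7
tcp_pos: [0.532, 0.1277, 0.1263]
orientation: [2.918, -1.155, -0.002]
contact_force: [-0.3, 0.5, -1.0]
grip_width: 0.0441
gripper_force: 31.3
```

```bash
python3 mv.py .5309 .1279 .0835 -43
```

```text
tool mm [-1.   0.4 42.8] turn -0.2 cur [0.532  0.1277 0.1263] -43.2 tilt [ 0.     0.004 -1.   ] t 17.7
```

Call:
arm_command(plan="-0.001 0 0.01 0;0 0 0.01 0;0 0 0.008 0;0 0 0.006 0;0 0 0.004 0;0 0 0.003 0;0 0 0.001 0;0 0 0 0;0 0 0 0")

```text
clock: 18.82
tcp_pos: [0.5312, 0.1276, 0.0839]
orientation: [2.917, -1.155, -0.002]
contact_force: [2.5, -1.4, 1.6]
grip_width: 0.0438
gripper_force: 31.5
```

Call:
arm_command(plan="0 0 0 0;0 0 0 0;0 0 0 0;0 0 0 0", hand=-0.6)

```text
clock: 19.32
tcp_pos: [0.5303, 0.1278, 0.0833]
orientation: [2.916, -1.154, -0.004]
contact_force: [0.7, 0.1, -0.5]
grip_width: 0.0684
gripper_force: 0.0
```

Call:
arm_command(plan="0 0 -0.03 0;0 0 -0.04 0;-0.03 0 -0.04 0;-0.03 0 0 0;0 0 0 0;0 0 0 0")

```text
clock: 20.08
tcp_pos: [0.4874, 0.1688, 0.1933]
orientation: [2.916, -1.155, -0.003]
contact_force: [-0.0, -0.1, -0.8]
grip_width: 0.0682
gripper_force: 0.0
```

```bash
python3 - <<'E'
from ws import *
rim(.5309,.1279,.0855,"w7",.035,110); print(sleeves(*top())); mv.need(.4268,.2313,.115,-43);mv.need(.4273,.1198,.115,0)
E
```

```text
rim 658 0.08476574389241466 grip 0.0682344111791015
((531.6094360351562, 127.38676452636719), (42.510345458984375, 42.9558219909668), 85.22042846679688) ((531.5750122070312, 127.46974182128906), 21.64798355102539)
[(768, array([0.5571, 0.1549, 0.03  ])), (102, array([0.4271, 0.1194, 0.03  ])), (105, array([0.4262, 0.2311, 0.03  ]))]
tool mm [-87.6  -4.6  78.2] turn -0.3 cur [0.4877 0.1683 0.1932] -43.3 tilt [ 0.     0.006 -1.   ] t 20.175
tool mm [-10.7  76.2  78.7] turn -43.3 cur [0.4877 0.1683 0.1932] -43.3 tilt [ 0.     0.006 -1.   ] t 20.175
```

View pics/w7.png

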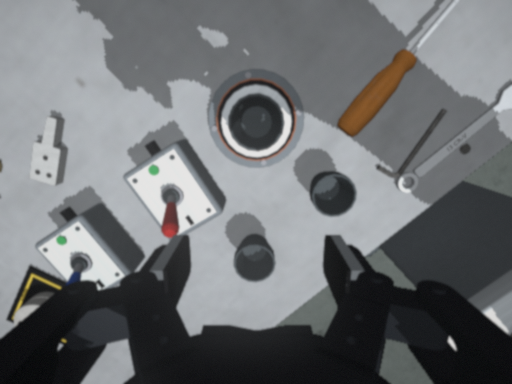

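Call:
arm_command(plan="-0.043 -0.001 0 0;-0.042 -0.001 0 0;0 0 0.04 0;0 0 0.038 0;0 0 0 0;0 0 0 0")

```text
clock: 20.92
tcp_pos: [0.4274, 0.2283, 0.1163]
orientation: [2.916, -1.157, -0.002]
contact_force: [0.3, -0.1, -0.4]
grip_width: 0.0684
gripper_force: 0.0
```

```bash
python3 - <<'E'
from ws import *
rim(.4268,.228,.045,"w8"); mv.need(.4268,.228,.0405,-43)
E
```

```text
rim 585 0.042905299725378876 grip 0.06840137910518676
((426.48504638671875, 228.8014373779297), (40.94591522216797, 44.22063446044922), 46.02289962768555) ((426.499755859375, 228.98936462402344), 21.988876342773438)
tool mm [-0.2  0.7 76.2] turn -0.3 cur [0.4276 0.2286 0.1167] -43.3 tilt [ 0.     0.003 -1.   ] t 20.975
```

Call:
arm_command(plan="-0.001 0 0.03 0;0 0 0.025 0;0 0 0.015 0;0 0 0.006 0;0 0 0 0")

```text
clock: 21.6
tcp_pos: [0.4257, 0.2291, 0.0399]
orientation: [2.917, -1.155, -0.003]
contact_force: [-0.0, 0.3, -0.1]
grip_width: 0.0683
gripper_force: 0.0
```

Call:
arm_command(plan="0 0 0 0;0 0 0 0;0 0 0 0;0 0 0 0;0 0 0 0", hand=1)

```text
clock: 22.22
tcp_pos: [0.4258, 0.2292, 0.0405]
orientation: [2.917, -1.156, -0.003]
contact_force: [-1.6, -1.4, 7.7]
grip_width: 0.0447
gripper_force: 29.5
```

Call:
arm_command(plan="0 0 -0.04 0;0 0 -0.05 0;0 0 -0.06 0;0 0 0 0;0 0 0 0")

```text
clock: 22.85
tcp_pos: [0.4254, 0.2295, 0.1895]
orientation: [2.917, -1.154, -0.004]
contact_force: [0.1, -0.6, -1.6]
grip_width: 0.0442
gripper_force: 31.5
```

```bash
python3 - <<'E'
from held import *
held("w9"); mv.need(.5312,.1276,.194,-43); print(sleeves(*top()))
E
```

```text
tool z med -0.002242093687151392 x range -0.022677087047836733 0.024053743494270148 mid 0.0006883282232167075
tool mm [147.    1.4  -5.4] turn -0.2 cur [0.4249 0.2292 0.1887] -43.2 tilt [-0.001  0.007 -1.   ] t 22.9
[(74, array([0.4968, 0.301 , 0.03  ]))]
```

Call:
arm_command(plan="0.037 0 0 0;0.037 0.001 0 0;0.037 0 0 0;0.0365 0 0 0;0 0 0.025 0;0 0 0.02 0;0 0 0.01 0;0 0 0 0;0 0 0 0")

```text
clock: 24.08
tcp_pos: [0.5329, 0.1277, 0.1348]
orientation: [2.917, -1.155, -0.003]
contact_force: [0.1, 0.3, -1.4]
grip_width: 0.0445
gripper_force: 31.5
```

```bash
python3 mv.py .5318 .1273 .106 -43
```

```text
tool mm [-0.5  0.9 28.8] turn -0.2 cur [0.5329 0.1277 0.1348] -43.2 tilt [ 0.     0.005 -1.   ] t 24.075
```

Call:
arm_command(plan="-0.0005 0.001 0.008 0;0 0 0.007 0;0 0 0.006 0;0 0 0.004 0;0 0 0.003 0;0 0 0 0;0 0 0 0")

```text
clock: 24.95
tcp_pos: [0.5315, 0.1272, 0.1066]
orientation: [2.917, -1.155, -0.003]
contact_force: [1.2, 0.5, -1.8]
grip_width: 0.0445
gripper_force: 31.5
```

Call:
arm_command(plan="0 0 0.001 0;0 0 0 0")

```text
clock: 25.2
tcp_pos: [0.5316, 0.1272, 0.1056]
orientation: [2.917, -1.155, -0.003]
contact_force: [-0.8, 0.5, 0.7]
grip_width: 0.0443
gripper_force: 31.6
```

Call:
arm_command(plan="0 0 0 0;0 0 0 0;0 0 0 0;0 0 0 0", hand=-0.6)

```text
clock: 25.7
tcp_pos: [0.5313, 0.1272, 0.1054]
orientation: [2.916, -1.155, -0.004]
contact_force: [0.4, 0.6, -0.3]
grip_width: 0.0684
gripper_force: 0.0
```

Call:
arm_command(plan="0 0 -0.03 0;0 0 -0.04 0;-0.03 0 -0.03 0;-0.03 0 0 0;0 0 0 0;0 0 0 0")

```text
clock: 26.45
tcp_pos: [0.4882, 0.1681, 0.2054]
orientation: [2.916, -1.155, -0.003]
contact_force: [0.2, 0.7, -1.1]
grip_width: 0.0682
gripper_force: 0.0
```

```bash
python3 - <<'E'
from ws import *
rim(.5315,.1273,.109,"w10",.035,110); print(sleeves(*top())); mv.need(.427,.116,.117,-90)
E
```

```text
rim 766 0.10867979349973027 grip 0.06824773643134842
((531.5674438476562, 127.32616424560547), (42.90473175048828, 43.035030364990234), 90.51229095458984) ((531.5719604492188, 127.3656997680664), 21.71377182006836)
[(837, array([0.5652, 0.1528, 0.03  ])), (103, array([0.4272, 0.1196, 0.03  ]))]
tool mm [-9.4 79.3 88.7] turn 46.7 cur [0.4885 0.1676 0.2053] -43.3 tilt [ 0.     0.006 -1.   ] t 26.55
```

Call:
arm_command(plan="-0.005 0.04 0 0;-0.005 0.039 0 0;0 0 0.045 0;0 0 0.043 0;0 0 0 0;0 0 0 0")

```text
clock: 27.3
tcp_pos: [0.4273, 0.1171, 0.1188]
orientation: [2.916, -1.157, -0.002]
contact_force: [0.1, 0.3, 0.4]
grip_width: 0.0686
gripper_force: 0.0
```

```bash
python3 - <<'E'
from ws import *
rim(.427,.117,.045,"w11"); mv.need(.427,.117,.0405,-43)
E
```

```text
rim 361 0.04171328646892625 grip 0.06860546285611563
((426.8789978027344, 118.89155578613281), (40.14847183227539, 43.72849655151367), 47.97303771972656) ((426.7850646972656, 118.87582397460938), 21.67894172668457)
tool mm [-0.1  0.5 78.7] turn -0.3 cur [0.4276 0.1175 0.1192] -43.3 tilt [ 0.001  0.003 -1.   ] t 27.35
```

Call:
arm_command(plan="-0.0015 -0.0005 0.03 0;0 0 0.025 0;0 0 0.016 0;0 0 0.0075 0;0 0 0 0")

```text
clock: 27.98
tcp_pos: [0.4256, 0.1186, 0.0396]
orientation: [2.917, -1.155, -0.003]
contact_force: [0.2, -0.4, -0.6]
grip_width: 0.0681
gripper_force: 0.0
```

Call:
arm_command(plan="0 0 0 0;0 0 0 0;0 0 0 0;0 0 0 0;0 0 0 0", hand=1)

```text
clock: 28.6
tcp_pos: [0.4258, 0.1188, 0.0402]
orientation: [2.918, -1.155, -0.002]
contact_force: [-0.4, -0.4, 6.2]
grip_width: 0.0434
gripper_force: 29.5
```

Call:
arm_command(plan="0 0 -0.04 0;0 0 -0.05 0;0 0 -0.06 0;0 0 -0.02 0;0 0 0 0;0 0 0 0")

```text
clock: 29.35
tcp_pos: [0.425, 0.1191, 0.2084]
orientation: [2.916, -1.154, -0.005]
contact_force: [-0.2, -0.5, -1.3]
grip_width: 0.0435
gripper_force: 31.5
```

```bash
python3 - <<'E'
from held import *
held("w12"); mv.need(.5317,.1273,.21,-43); p,d=eyes.grab_frame("side"); cv2.imwrite("pics/s2.png",p[...,::-1])
E
```

```text
tool z med -0.0024556297386455345 x range -0.02325274217640548 0.02357682288662906 mid 0.00016204035511178938
tool mm [ 72.1 -79.2  -2.5] turn -0.2 cur [0.4249 0.1189 0.2082] -43.2 tilt [-0.001  0.008 -1.   ] t 29.4
```

Call:
arm_command(plan="0.024 -0.026 0 0;0.024 -0.0265 0 0;0.024 -0.0265 0 0;0 0 0.025 0;0 0 0.02 0;0 0 0.006 0;0 0 0 0;0 0 0 0;0 0 0 0")

```text
clock: 30.58
tcp_pos: [0.5327, 0.1275, 0.1586]
orientation: [2.917, -1.155, -0.002]
contact_force: [-0.3, 1.0, -1.3]
grip_width: 0.0432
gripper_force: 31.5
```

```bash
python3 mv.py .5316 .1273 .129 -43
```

```text
tool mm [-0.6  0.8 29.6] turn -0.2 cur [0.5327 0.1275 0.1586] -43.2 tilt [ 0.     0.004 -1.   ] t 30.575
```

Call:
arm_command(plan="-0.0005 0.001 0.008 0;0 0 0.007 0;0 0 0.006 0;0 0 0.004 0;0 0 0.003 0;0 0 0.001 0;0 0 0 0;0 0 0 0")

```text
clock: 31.58
tcp_pos: [0.5313, 0.1269, 0.1292]
orientation: [2.917, -1.155, -0.003]
contact_force: [0.4, -1.0, 1.2]
grip_width: 0.0431
gripper_force: 31.7
```

Call:
arm_command(plan="0 0 0 0;0 0 0 0;0 0 0 0;0 0 0 0", hand=-0.6)

```text
clock: 32.08
tcp_pos: [0.531, 0.1269, 0.1289]
orientation: [2.916, -1.155, -0.004]
contact_force: [-0.8, -0.2, -0.7]
grip_width: 0.0684
gripper_force: 0.0
```

Call:
arm_command(plan="0 0 -0.03 0;0 0 -0.04 0;-0.03 0 -0.03 0;-0.03 0 0 0;0 0 0 0;0 0 0 0")

```text
clock: 32.83
tcp_pos: [0.488, 0.1678, 0.2289]
orientation: [2.916, -1.155, -0.003]
contact_force: [0.3, -0.3, 0.1]
grip_width: 0.0684
gripper_force: 0.0
```

```bash
python3 - <<'E'
from ws import *
rim(.5315,.1273,.132,"w13",.035,110); print(sleeves(*top()))
# any other dark sleeve-like thing in front half, side view
p,d=eyes.grab_frame("side");C=cam("side");X=cloud(C,d);hsv=cv2.cvtColor(p,cv2.COLOR_RGB2HSV);cv2.imwrite("pics/s3.png",p[...,::-1])
m=(d>0)&(p.max(2)<75)&(X[...,2]>.02)&(X[...,2]<.06)&(X[...,0]>.3)&(X[...,0]<1)&(abs(X[...,1]-.2)<.7)
for M,c in blobs(m,30): print(M.sum(),c,np.round(X[M].mean(0),3),np.round(np.ptp(X[M],0),3))
mv.need(.5,.366,.2,-10.5)
E
```

```text
rim 981 0.13338238985256848 grip 0.0683950868719113
((530.3781127929688, 127.86168670654297), (44.13370895385742, 44.434486389160156), 153.65122985839844) ((530.2333374023438, 127.8857650756836), 22.377460479736328)
[(927, array([0.5766, 0.1491, 0.03  ]))]
38 [343.26315789 160.73684211] [0.792 0.398 0.042] [0.015 0.008 0.037]
42 [307.42857143 158.38095238] [0.695 0.448 0.042] [0.026 0.019 0.025]
137 [271.11678832 191.05839416] [0.526 0.335 0.031] [0.048 0.068 0.023]
44 [290.68181818 189.38636364] [0.579 0.323 0.031] [0.037 0.033 0.021]
397 [431.40806045 212.41561713] [0.861 0.101 0.035] [0.095 0.123 0.036]
199 [309.81909548 245.53266332] [0.523 0.105 0.029] [0.071 0.069 0.018]
31 [366.03225806 266.4516129 ] [0.606 0.011 0.023] [0.015 0.036 0.006]
331 [487.46223565 305.68882175] [ 0.754 -0.159  0.029] [0.104 0.047 0.023]
135 [498.44444444 337.48888889] [ 0.716 -0.214  0.027] [0.044 0.025 0.021]
47 [465.19148936 371.76595745] [ 0.615 -0.239  0.026] [0.072 0.015 0.011]
45 [500.06666667 374.64444444] [ 0.654 -0.265  0.035] [0.034 0.013 0.012]
tool mm [-127.7 -152.8   27.8] turn -32.8 cur [0.4883 0.1673 0.2288] -43.3 tilt [ 0.     0.006 -1.   ] t 32.975
```

View pics/s3.png

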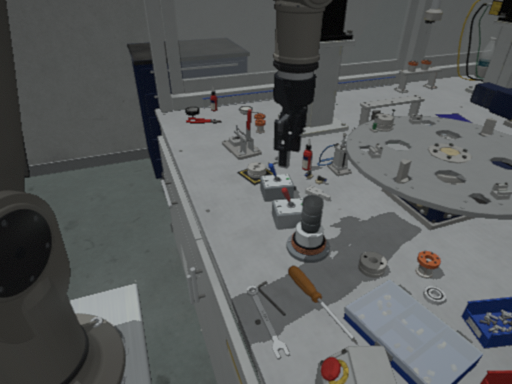

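```bash
python3 - <<'E'
from ws import *
d=np.load("pics/w13.npy");p=cv2.imread("pics/w13.png");C=cam("wrist");X=cloud(C,d)
m=(d>0)&(np.hypot(X[...,0]-.531,X[...,1]-.1275)<.03)&(X[...,2]>.125)&(X[...,2]<.142)&(p.max(2)<110)
W=X[m]; 
for k in range(4):
    A=np.c_[W[:,:2]-[.531,.1275],np.ones(len(W))]; s=np.linalg.lstsq(A,W[:,2],rcond=None)[0]; e=W[:,2]-A@s; print(len(W),s,e.std()); W=W[abs(e)<2*e.std()]
E
```

```text
1032 [ 0.0142161  -0.00485001  0.13176697] 0.0029394183443839546
983 [ 0.01556011 -0.00646632  0.13208406] 0.002635095290207348
927 [ 0.01383817 -0.00386406  0.13243187] 0.002290553338249232
874 [ 0.0108223  -0.00243596  0.13273822] 0.0019792682673976628
```

Call:
arm_command(plan="0 0 0 -10.7;0 0 0 -10.7;0 0 0 -10.7;-0.0085 -0.049 0 0;-0.0085 -0.049 0 0;-0.0085 -0.049 0 0;-0.0085 -0.049 0 0;0 0 0.05 0;0 0 0.05 0;0 0 0.026 0;0 0 0 0;0 0 0 0", hand=1)

```text
clock: 34.48
tcp_pos: [0.4928, 0.3667, 0.1032]
orientation: [3.124, -0.305, -0.003]
contact_force: [-0.6, 0.2, -0.3]
grip_width: 0.0002
gripper_force: 0.0
```

```bash
cat > lev.py <<'E'
from ws import *
# where the coloured lever ends are, by wrist and top depth
def lev():
    for n in("wrist","top","side"):
        o=r.get_obs();p,d=eyes.grab_frame(n);X=cloud(cam(n,o),d);h=cv2.cvtColor(p,cv2.COLOR_RGB2HSV)
        for c,lo,hi,y in(("red",0,8,.235),("blue",105,130,.359)):
            m=(d>0)&(h[...,0]>=lo)&(h[...,0]<=hi)&(h[...,1]>130)&(abs(X[...,0]-.54)<.06)&(abs(X[...,1]-y)<.05)&(X[...,2]>.085)&(X[...,2]<.12)
            print(n,c,m.sum(),np.round(X[m].mean(0),4) if m.any() else "")
E
python3 -c "
from lev import *
lev(); mv.need(.491,.367,.103,-10.5)"
```

```text
wrist red 865 [0.521  0.2445 0.0934]
wrist blue 749 [0.5366 0.3621 0.0966]
top red 10 [0.5178 0.2413 0.1009]
top blue 0 
side red 26 [0.5174 0.235  0.0946]
side blue 21 [0.5334 0.358  0.094 ]
tool mm [-1.6  0.5  0.8] turn -0.6 cur [0.4926 0.3672 0.1038] -11.1 tilt [-0.002  0.002 -1.   ] t 34.625
```

Call:
arm_command(plan="0.01 0 0 0;0.01 0 0 0;0.006 0 0 0;0.006 0 0 0;0.006 0 0 0;0.006 0 0 0;0.006 0 0 0;0.005 0 0 0;0 0 0 0;0 0 0 0;0 0 0 0")

```text
clock: 36.0
tcp_pos: [0.5453, 0.3563, 0.102]
orientation: [3.123, -0.303, -0.006]
contact_force: [-0.6, -0.4, -0.9]
grip_width: -0.0
gripper_force: 0.0
```

```bash
python3 -c "
from lev import *
lev(); mv.need(.470,.248,.2,-10.5)"
```

```text
wrist red 987 [0.5217 0.2427 0.0946]
wrist blue 342 [0.572  0.3553 0.0992]
top red 12 [0.519  0.241  0.0997]
top blue 0 
side red 27 [0.5172 0.2353 0.095 ]
side blue 20 [0.5661 0.3515 0.0934]
tool mm [-53.5 121.1 -97.3] turn -0.6 cur [0.5454 0.3562 0.102 ] -11.1 tilt [-0.003  0.004 -1.   ] t 36.15
```

Call:
arm_command(plan="0 0 -0.05 0;0 0 -0.048 0;-0.0165 0.04 0 0;-0.0165 0.04 0 0;-0.0165 0.04 0 0;0 0 0.05 0;0 0 0.047 0;0 0 0 0;0 0 0 0;0.01 0 0 0;0.01 0 0 0;0.006 0 0 0;0.006 0 0 0;0.006 0 0 0;0.006 0 0 0;0.006 0 0 0;0.005 0 0 0;0 0 0 0;0 0 0 0")

```text
clock: 38.52
tcp_pos: [0.5277, 0.2374, 0.1035]
orientation: [3.123, -0.303, -0.006]
contact_force: [0.2, -1.0, 0.5]
grip_width: -0.0003
gripper_force: 0.0
```

```bash
python3 -c "
from lev import *
lev()"
```

```text
wrist red 273 [0.5561 0.2319 0.0992]
wrist blue 884 [0.5691 0.3513 0.0947]
top red 0 
top blue 24 [0.5665 0.3561 0.0989]
side red 21 [0.5495 0.2287 0.0929]
side blue 1 [0.5607 0.3527 0.0862]
```

Both levers are on. Next I back the arm away and check the stack and the puck.

Call:
arm_command(plan="-0.01 0 -0.03 0;0 0 -0.05 0;0 0 -0.05 0;-0.03 -0.02 0 0;0 0 0 0;0 0 0 0;0 0 0 0")

```text
clock: 39.55
tcp_pos: [0.4933, 0.2642, 0.2332]
orientation: [3.122, -0.305, -0.006]
contact_force: [-0.0, 0.4, 0.5]
grip_width: -0.0003
gripper_force: 0.0
```

```bash
python3 - <<'E'
from lev import *
lev(); rim(.531,.1275,.1325,"w14",.035,110)
p,d=eyes.grab_frame("side");X=cloud(cam("side"),d)
m=(d>0)&(np.hypot(X[...,0]-.54,X[...,1]-.48)<.06)&(X[...,2]>.015)&(X[...,2]<.1);print("puck",m.sum(),X[m].mean(0),X[m][:,2].max())
m=(d>0)&(np.hypot(X[...,0]-.531,X[...,1]-.1275)<.04)&(X[...,2]>.07);print("stack",m.sum(),X[m].mean(0),X[m][:,2].max())
E
```

```text
wrist red 196 [0.5524 0.2334 0.0976]
wrist blue 201 [0.5682 0.3535 0.0972]
top red 0 
top blue 27 [0.5661 0.356  0.097 ]
side red 26 [0.5493 0.2291 0.094 ]
side blue 21 [0.5663 0.3511 0.0943]
rim 1284 0.132765858901285 grip 0.00034881803557306726
((530.4749145507812, 128.7537078857422), (44.8167724609375, 48.34600067138672), 166.26976013183594) ((530.471435546875, 128.78286743164062), 24.138887405395508)
puck 201 [0.53562825 0.47185219 0.02705507] 0.032237084492001244
stack 684 [0.52671943 0.12032215 0.10961731] 0.13608698460920016
```

```bash
python3 -c "
from bench import ticket
print(ticket.hand_in())"
```

```text
the job is handed in; nothing more can be done
None
```

I handed the job in at about 40 s with every step done in the order asked: coil off, puck parked on the pad, all three sleeves nested loosely in the cup, fan on, coil back on; the last camera readings agreed, and no verdict came back.

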